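Apple into the respiration chamber

TASK

Set up a respiration run: lower the green apple, stem up, gently into the clear respiration chamber until its floor plate carries the apple, and let go there; apples bruise, so never knock it, press it hard on the plate or let it fall, and the plate's height differs from run to run. Then swing the chamber's lid over and press it down until the catch clicks and holds it shut. Leave the red, the yellow and the brown apple in their places in the tray and do not knock over the bottle or the beaker.

Things in the scene. Friction and masses are not known exactly. Their poses are not given: they have to be found in the camera images.
- apple_green: The green apple, the one to load; it stands stem up in one of the four compartments of a grey tray (240 x 240 x 18 mm, compartments 116 mm wide, floor 4 mm thick). 62 mm across at its widest (26 mm above its underside), 56 mm high plus a thin stem, flat-bottomed, about 120 g (it varies). Origin: centre of its underside; z points up through the stem.
- apple_red: A red apple of the same shape in another compartment; stays there. 62 mm across at its widest (26 mm above its underside), 56 mm high plus a thin stem, flat-bottomed, about 120 g (it varies). Origin: centre of its underside; z points up through the stem.
- apple_yellow: A yellow apple of the same shape in another compartment; stays there. 62 mm across at its widest (26 mm above its underside), 56 mm high plus a thin stem, flat-bottomed, about 120 g (it varies). Origin: centre of its underside; z points up through the stem.
- apple_russet: A brown russet apple of the same shape in another compartment; stays there. 62 mm across at its widest (26 mm above its underside), 56 mm high plus a thin stem, flat-bottomed, about 120 g (it varies). Origin: centre of its underside; z points up through the stem.
- chamber: The respiration chamber, fixed to the bench: an open-topped box with clear 5 mm walls, a blue rim and a white base, 160 (x) x 262 (y) x 155 mm high outside, 150 x 252 mm inside. Origin: centre of its underside; x points to the hinge side (away from the robot), y along its length, z up.
- chamber_mouth (a point): Centre of the chamber's open mouth, 155 mm above the bench. Below it lies a white perforated floor plate (142 x 242 mm) on soft springs (0.7 N/mm; it yields at most 7 mm, then it is hard) on a stack of green absorber cassettes. Depending on the stack the plate's top is 37 to 88 mm above the bench; that height is not reported.
- lid (a joint): Angle of the chamber's lid: 0 shut, 1.57 upright, at most 1.85; it starts open, 1.58 to 1.80. Let go before it has latched, it springs up to about 1.2. Pushing it down takes 2 to 3 N at the front edge; from about 0.07 a ball catch resists and gives way with a click under about 8 to 12 N at the tab; then the lid goes home to 0 and is held (about 4 N would reopen it).
- lid_hinge (a point): Middle of the lid's hinge line, which runs along chamber y through (80, 0, 155) mm in the chamber's frame. The lid is a clear panel in a blue frame, 160 mm from the hinge to its free edge, 262 mm wide; its outer face lies 8 mm outside the hinge line (163 mm above the bench when shut). Its axes turn with the lid.
- lid_tab (a point): Centre of the outer (upper, when shut) face of the blue finger tab, 22 x 80 x 8 mm, at the middle of the lid's free edge, 171 mm from the hinge line; with the lid shut it is at (-91, 0, 163) mm in the chamber's frame. Its z axis points out of the lid's outer face. A 27 mm tongue with the steel bead of the catch hangs under the tab.
- reagent_bottle: Amber glass reagent bottle with a blue cap, 56 mm across, 120 mm high, standing on the far side of the tray and the chamber; not to be knocked over. Origin: centre of its underside.
- beaker: Empty glass beaker, 70 mm across, 95 mm high, standing near the chamber; not to be knocked over. Origin: centre of its underside.
There are look-alikes about, which are no part of the job. What is shaped like the apple_green but pink is not meant.

How it is judged:
By the outcome, as a careful person would: the job done as asked, in the order asked, and still so for the second after the job is handed in, with the robot touching nothing.
It also fails if it takes over 58 s, if anything falls off the work surface, if the arm or the gripper's body presses on something with over 40 N, if the wrist force passes 120 N, or if a joint passes its speed limit or range.

ROBOT

A 6-joint arm with a two-finger parallel gripper is mounted at the origin on the work surface. World frame = base frame: x ahead of the robot, y to its left, z up, the work surface at z = 0. Lengths are in m, angles in rad, forces in N, time in s.
With the tool pointing down it reaches from about 0.275 to 0.85 m from the base axis. Payload 19 kg.
Tool frame: the origin (TCP) lies between the finger pads; the fingertips stand 14 mm ahead of it and the grasp point (between the pads) lies 5 mm behind it (bot.tips_ahead is the z of the fingertips in the tool frame, in m); z points along the fingers, y is the line along which they close (so a half turn about z gives the same grasp; the last joint's range is limited). The gripper opens to 85 mm and grips with 20 to 120 N. Pads are 22 mm wide; open, the fingers measure 114 mm over their backs; the gripper's body (76 mm by 85 mm) begins 54 mm behind the grasp point. The pads swing forward as they close: fully open they stand 13 mm farther back than shut.
Start: joints at [1.178, 0.15, 1.437, -0, 1.554, -0.134], TCP at [0.147, 0.556, 0.245] pointing down, gripper open.
Joint ranges: [-2.8, 2.8], [-0.68, 2.1], [0.12, 2.68], [-1.39, 4.53], [0.16, 2.79], [-2.81, 2.81]. Speed limits (rad/s): [1.89, 1.89, 2.22, 3.01, 3.01, 3.01].

INTERFACE

Orientations are given as a rotation vector (axis times angle).
In Python, from cell import bot gives the robot as it stands. The module is installed in compiled form; this text tells all that it offers.
- The arm moves only by the shell command python3 -m pendant 'ROWS' [FORCE]. ROWS is JSON, a list of rows, each a list of 5 numbers: the closure, from 0 (fully open) to 1 (shut), then the shift along the world's x, y, z scaled (see below), then the turn about the world's z scaled (see below). In form: [[grip, tx, ty, tz, turn], ...]. A call has 1 to 12 rows; each row is the pose to reach, as a shift and turn from the pose commanded when the call began; what a row does not reach only later rows make up. The controller multiplies each number of a shift by 500 mm and each number of a turn by 90 degrees. A row lasts 1/8 s, in which the tool goes at most 62.5 mm and 10.7 degrees, less where a joint would pass 70% of its speed; a pose out of reach is approached as far as the arm can. A call with a number of a shift or a turn outside -1 to 1 is refused whole. A call with a gripper value outside its range is refused whole. The fingers move at their own pace and stop on an object; FORCE is the grip in N (left out, the last holds). Time passes only in rows, so rows that repeat a pose let the fingers close. It gives the time, the measured TCP pose, the force, the opening and the grip force at its end, in the units of the state.
- bot.read_state(): the state, without advancing time (a new reading comes with each control period).
- bot.camera(name): name is "scene" or "top"; returns a dict with "pixels" (420x560x3 uint8, blue, green, red), "fov_y" (degrees; the focal length in pixels is half the picture's height over the tangent of half this angle, whatever the lens; pixels are square), "cx", "cy" (the principal point, pixels), "R" (3x3) and "t" (3): a world point X has camera coordinates R X + t. Camera axes: x right, y down, z forward; pixel columns grow to the right and rows downward; lengths in m; the calibration is good to about 2 mm. A picture is of the moment at which its call begins. There is no depth.
- bot.sign_off(): hands the job in; it is judged then, once.
The state is a dict: "clock": time; "joints": joint angles; "qvel": joint speeds; "joint_efforts": joint torques, N m; "ee_pos": TCP position; "tcp_rot": TCP orientation; "force": force on the tool from outside, world axes, zero at the start; "ft_torque": the same for the moment, N m; "gripper_width": opening from 0.0 (shut) to 1.0 (fully open); "grip_force": force on a finger pad.
Only numpy, scipy, OpenCV 4.12 (cv2) and the standard library are available. Lean on these libraries where they do the work, as an engineer would, in place of code of your own. Each camera call takes 0.05 s, during which the arm holds its last target. There are 200 camera calls.

## Working session

There is one attempt and no reset: what is moved stays moved. The work goes in short steps, Python scripts to look and compute and a shell command to move; the robot and the scene stay as the last step left them, time stands still between calls to the robot, and variables do not carry over. Pictures are saved under pics/ and viewed, at most 10 in all, crops included, and the job is handed in when it is done.

```bash
mkdir -p pics
python3 - <<'E'
from cell import bot
import cv2,json
for n in("scene","top"):
    c=bot.camera(n); cv2.imwrite(f"pics/{n}0.png",c["pixels"]); print(n,c["fov_y"],c["cx"],c["cy"],c["R"],c["t"])
s=bot.read_state(); print(s)
E
```

```text
scene 44.51838519522805 276.54379029818705 208.680504616544 [[-0.58446751  0.81141228  0.00280169]
 [ 0.64580435  0.46726355 -0.60382242]
 [-0.49125805 -0.35110524 -0.79711394]] [ 0.31014634 -0.28565085  1.78115702]
top 49.85310376333288 281.2346559543335 208.26158470522506 [[-1.37886086e-03 -9.99973068e-01  7.20850714e-03]
 [-9.95630067e-01  6.99706166e-04 -9.33824434e-02]
 [ 9.33748846e-02 -7.30576784e-03 -9.95604217e-01]] [0.01296095 0.56668023 1.33659452]
{'clock': 0.1, 'joints': array([ 1.17801252e+00,  1.50915510e-01,  1.43790536e+00,  2.75849934e-05,
        1.55378786e+00, -1.34002762e-01]), 'qvel': array([-1.28044901e-03, -8.72921553e-04, -5.98083454e-04,  3.77227095e-04,
       -1.91309810e-03, -2.34103876e-05]), 'joint_efforts': array([ 4.24586789e-03, -7.14379978e+01, -5.71793032e+01, -4.16088587e-04,
        7.10391832e-03,  9.63058028e-05]), 'ee_pos': array([0.14708531, 0.55567954, 0.24477816]), 'tcp_rot': array([-4.05322156e-01, -3.11504199e+00,  1.52959231e-03]), 'force': array([-0.66797356, -0.35993834, -0.05046133]), 'ft_torque': array([-0.00135329,  0.01195224, -0.02486522]), 'grip_force': 0.0, 'gripper_width': 1.0006082784388657}
```

View pics/scene0.png

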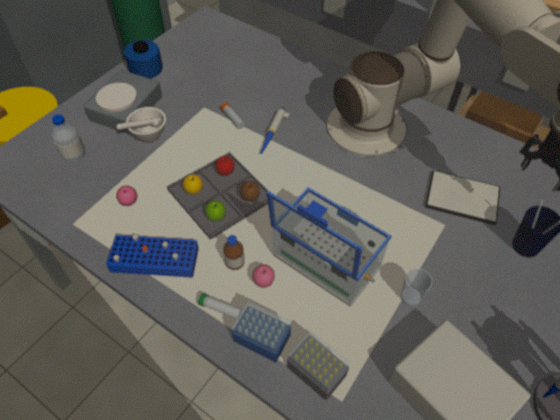

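View pics/top0.png

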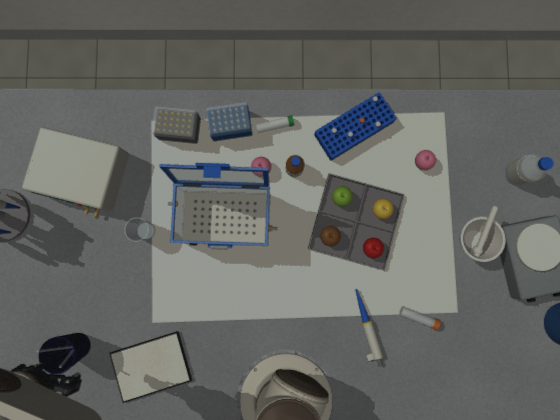

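The top view shows the green apple at about (342,196) in the tray's far-left compartment. The chamber rim spans about (173–271, 186–246), with the lid upright on its far side. The bottle is at (295,165), the beaker at (140,230), and pink look-alikes at (261,166) and (426,160).

```bash
cat > h.py <<'E'
import numpy as np,cv2
from cell import bot
def K(c):
    f=c["pixels"].shape[0]/2/np.tan(np.radians(c["fov_y"]/2)); return f
def back(c,u,v,z):
    R=np.array(c["R"]);t=np.array(c["t"]);f=K(c)
    d=R.T@np.array([(u-c["cx"])/f,(v-c["cy"])/f,1]);o=-R.T@t
    return o+d*(z-o[2])/d[2]
def proj(c,X):
    p=np.array(c["R"])@np.array(X)+np.array(c["t"]);f=K(c)
    return np.array([c["cx"]+f*p[0]/p[2],c["cy"]+f*p[1]/p[2]])
def tri(obs):
    A=[];b=[]
    for c,u,v in obs:
        R=np.array(c["R"]);t=np.array(c["t"]);f=K(c);x=(u-c["cx"])/f;y=(v-c["cy"])/f
        A+=[R[0]-x*R[2],R[1]-y*R[2]];b+=[x*t[2]-t[0],y*t[2]-t[1]]
    return np.linalg.lstsq(np.array(A),np.array(b),rcond=None)[0]
def green(c):
    h=cv2.cvtColor(c["pixels"],cv2.COLOR_BGR2HSV)
    return cv2.inRange(h,(33,120,60),(50,255,255))
E
python3 - <<'E'
from h import *
T=bot.camera("top");S=bot.camera("scene")
for n,c in(("T",T),("S",S)):
    k,l,st,ce=cv2.connectedComponentsWithStats(green(c))
    for i in range(1,k):
        if st[i,4]>40: print(n,st[i],ce[i],back(c,*ce[i],.032))
a=cv2.resize(T["pixels"][150:260,150:410],None,fx=3,fy=3,interpolation=cv2.INTER_CUBIC)
cv2.imwrite("pics/t1.png",a)
b=cv2.resize(S["pixels"][180:310,180:400],None,fx=3.6,fy=3.6,interpolation=cv2.INTER_CUBIC)
cv2.imwrite("pics/s1.png",b)
E
```

```text
T [332 186  20  20 308] [341.69805195 195.84415584] [ 0.60364929 -0.16994124  0.032     ]
S [205 201  20  20 323] [214.90402477 210.3250774 ] [ 0.60424838 -0.17203032  0.032     ]
```

View pics/t1.png

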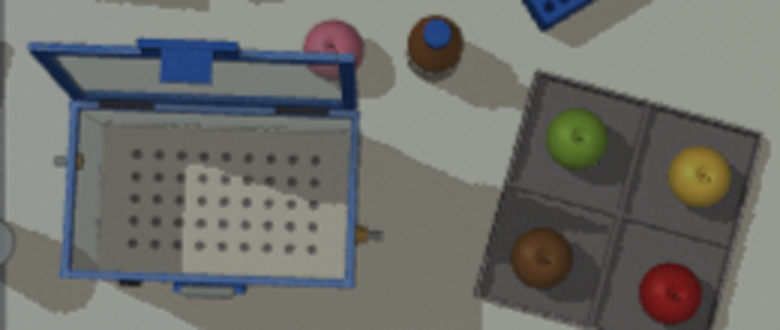

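View pics/s1.png

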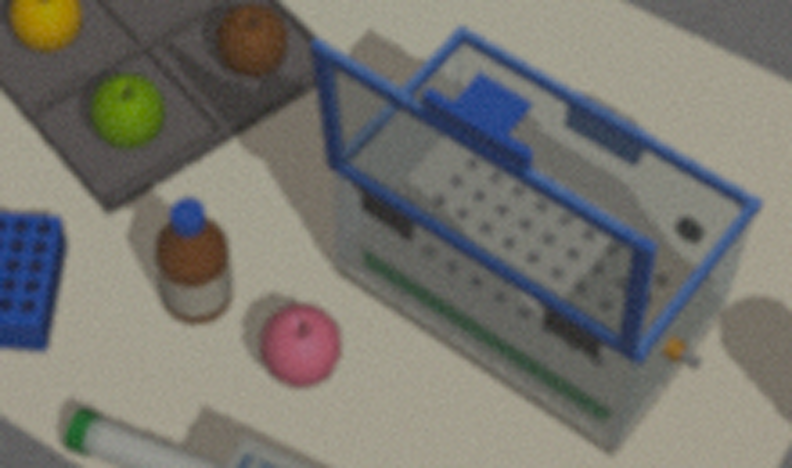

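Run:
```python
from h import *
T=bot.camera("top");S=bot.camera("scene")
q=lambda p:(150+(p[0]+.5)/3-.5,150+(p[1]+.5)/3-.5)
C=np.array([back(T,*q(p),.155) for p in[(72,103),(358,112),(354,288),(62,277)]])
print(C.round(4)); m=C.mean(0); yv=(C[0]+C[3]-C[1]-C[2])[:2]; print("centre",m,"yaw deg",np.degrees(np.arctan2(-yv[0],yv[1])),np.linalg.norm(yv)/2)
print("S corners",[((proj(S,c)-[180,180])*3.6).round() for c in C])
for h in(.037,.05,.065,.08,.088):
    H=[back(T,*q(p),h) for p in[(137,155),(315,160),(312,249),(132,243)]]
    print(h,np.mean(H,0).round(4),np.linalg.norm(H[0]-H[1]).round(4),np.linalg.norm(H[1]-H[2]).round(4),[((proj(S,x)-[180,180])*3.6).round() for x in H])
# tray corners
t=np.array([back(T,*q(p),.018) for p in[(537,72),(762,134),(478,295)]]);print(t.round(4))
d=t[1]-t[0];e=t[2]-t[0];print("tray",np.linalg.norm(d),np.linalg.norm(e),np.degrees(np.arctan2(d[1],d[0])),np.degrees(np.arctan2(e[1],e[0])), "comp centre",t[0]+.25*d+.25*e)
# tab: outer top edge centre seen in T & S
print("tab tri",tri([(T,*q((188,40))),(S,180+478/3.6,180+130/3.6)]))
```

```text
[[0.6216 0.308  0.155 ]
 [0.6132 0.0468 0.155 ]
 [0.4529 0.0502 0.155 ]
 [0.4631 0.3137 0.155 ]]
centre [0.53770915 0.17965791 0.155     ] yaw deg -2.032853355836729 0.2624799298936864
S corners [array([640., 350.]), array([334., 157.]), array([460.,  21.]), array([760., 196.])]
0.037 [0.54   0.1823 0.037 ] 0.1776 0.0888 [array([599., 369.]), array([406., 246.]), array([471., 171.]), array([662., 289.])]
0.05 [0.539  0.1808 0.05  ] 0.1759 0.088 [array([599., 357.]), array([406., 235.]), array([472., 161.]), array([662., 278.])]
0.065 [0.5379 0.179  0.065 ] 0.1739 0.087 [array([599., 344.]), array([407., 222.]), array([473., 149.]), array([662., 265.])]
0.08 [0.5368 0.1772 0.08  ] 0.172 0.086 [array([599., 330.]), array([408., 209.]), array([473., 137.]), array([662., 252.])]
0.088 [0.5362 0.1763 0.088 ] 0.1709 0.0855 [array([599., 322.]), array([409., 203.]), array([474., 130.]), array([662., 245.])]
[[ 0.6737 -0.133   0.018 ]
 [ 0.6099 -0.3612  0.018 ]
 [ 0.4472 -0.0712  0.018 ]]
tray 0.23698439874246027 0.23476923597575666 -105.61879486156279 164.73387200915036 comp centre [ 0.60112816 -0.17457433  0.018     ]
tab tri [0.64525961 0.1787391  0.32817008]
```

Holes seen in both views put the plate at roughly 45–50 mm. The gripper is already aligned with the tray.

```bash
python3 -m pendant '[[0.14,0.6,-1,0,0],[0.14,0.6,-1,0,0],[0.14,0.6,-1,0,0],[0.14,0.6,-1,0,0],[0.14,0.6,-1,0,0],[0.14,0.6,-1,0,0],[0.14,0.6,-1,0,0],[0.14,0.6,-1,0,0],[0.14,0.6,-1,0,0],[0.14,0.6,-1,0,0],[0.14,0.6,-1,0,0]]' 25; python3 -c "
from cell import bot; print(bot.tips_ahead)"
```

```text
clock: 1.68
ee_pos: [0.4475, 0.0547, 0.245]
tcp_rot: [-0.409, -3.114, 0.0]
force: [-1.1, -0.2, -0.1]
gripper_width: 0.857
grip_force: 0.0
0.014
```

```bash
python3 -m pendant '[[0.14,0.313,-0.451,0,0],[0.14,0.313,-0.451,0,0],[0.14,0.313,-0.451,0,0],[0.14,0.313,-0.451,0,0],[0.14,0.313,-0.451,0,0],[0.14,0.313,-0.451,-0.1,0],[0.14,0.313,-0.451,-0.2,0],[0.14,0.313,-0.451,-0.26,0],[0.14,0.313,-0.451,-0.26,0],[0.14,0.313,-0.451,-0.26,0]]'
python3 - <<'E'
from h import *
T=bot.camera("top");s=bot.read_state();print(s["ee_pos"],s["joints"])
S=bot.camera("scene")
a=cv2.resize(T["pixels"][130:270,250:430],None,fx=2.2,fy=2.8)
b=cv2.resize(S["pixels"][130:270,140:320],None,fx=2.2,fy=2.8)
cv2.imwrite("pics/p2.png",np.hstack([a,b]))
E
```

```text
clock: 2.92
ee_pos: [0.6043, -0.1691, 0.117]
tcp_rot: [0.404, 3.114, -0.001]
force: [0.2, 0.6, 0.2]
gripper_width: 0.857
grip_force: 0.0
[ 0.60446597 -0.16938464  0.11728532] [-3.95833129e-01  3.27804135e-01  1.48250810e+00 -6.30495566e-05
  1.32874854e+00 -1.70841124e+00]
```

View pics/p2.png

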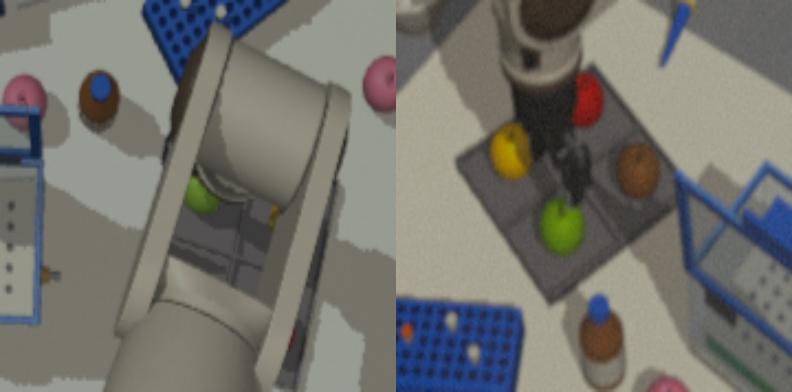

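The left crop shows the arm over the tray. In the right crop the open fingers are directly behind and above the green apple at (562,225), as expected for this height. Next I descend and grip.

```bash
python3 -m pendant '[[0.14,0,-0.002,-0.06,0],[0.14,0,-0.002,-0.11,0],[0.14,0,-0.002,-0.15,0],[0.14,0,-0.002,-0.186,0],[0.14,0,-0.002,-0.186,0],[0.14,0,-0.002,-0.186,0]]' 25
```

```text
clock: 3.78
ee_pos: [0.6041, -0.1709, 0.0231]
tcp_rot: [0.405, 3.114, -0.001]
force: [0.5, 0.3, 0.8]
gripper_width: 0.858
grip_force: 0.0
```

```bash
python3 -m pendant '[[0.2,0,0,0,0],[0.24,0,0,0,0],[0.28,0,0,0,0],[0.32,0,0,0,0],[0.36,0,0,0,0],[0.4,0,0,0,0],[0.4,0,0,0,0]]' 25
```

```text
clock: 4.65
ee_pos: [0.6039, -0.1707, 0.023]
tcp_rot: [0.405, 3.115, -0.0]
force: [-1.6, 1.1, 8.0]
gripper_width: 0.709
grip_force: 26.3
```

```bash
python3 -m pendant '[[0.4,0,0,0.03,0],[0.4,0,0,0.1,0],[0.4,0,0,0.2,0],[0.4,0,0,0.3,0],[0.4,0,0,0.4,0],[0.4,-0.05,0.05,0.46,0],[0.4,-0.13,0.13,0.46,0.05],[0.4,-0.17,0.22,0.46,0.1],[0.4,-0.17,0.3,0.46,0.142],[0.4,-0.17,0.34,0.46,0.142],[0.4,-0.17,0.34,0.46,0.142],[0.4,-0.17,0.34,0.46,0.142]]'
python3 - <<'E'
from cell import bot
import cv2
cv2.imwrite("pics/l3.png",bot.camera("scene")["pixels"][60:320,130:450])
E
```

```text
clock: 6.15
ee_pos: [0.5186, -0.0012, 0.2527]
tcp_rot: [0.056, 3.141, -0.001]
force: [0.0, 0.5, -1.7]
gripper_width: 0.705
grip_force: 27.8
```

View pics/l3.png

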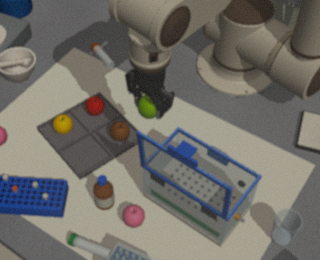

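The apple is held between the pads, stem up. I'll carry it over the chamber and go partway down.

```bash
python3 -m pendant '[[0.4,0.01,0.1,0,0],[0.4,0.02,0.2,0,0],[0.4,0.038,0.3,0,0],[0.4,0.038,0.362,0,0],[0.4,0.038,0.362,0,0],[0.4,0.038,0.362,-0.06,0],[0.4,0.038,0.362,-0.12,0],[0.4,0.038,0.362,-0.18,0],[0.4,0.038,0.362,-0.23,0],[0.4,0.038,0.362,-0.27,0],[0.4,0.038,0.362,-0.28,0],[0.4,0.038,0.362,-0.28,0]]'
```

```text
clock: 7.7
ee_pos: [0.538, 0.1797, 0.1127]
tcp_rot: [0.057, 3.141, -0.0]
force: [0.6, 0.5, -1.3]
gripper_width: 0.712
grip_force: 28.0
```

Run:
```python
from h import *
T=bot.camera("top");S=bot.camera("scene")
cv2.imwrite("pics/c4.png",np.hstack([cv2.resize(T["pixels"][150:270,150:310],None,fx=2.5,fy=2.5),cv2.resize(S["pixels"][180:300,240:400],None,fx=2.5,fy=2.5)]))
```

```text
(no output)
```

View pics/c4.png

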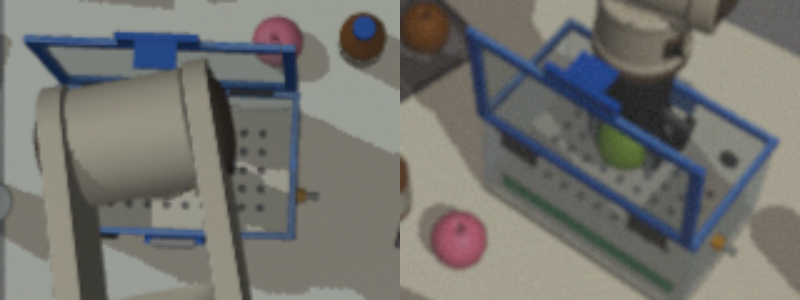

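The apple hangs clear inside the chamber above the plate. I'll descend in small steps and watch the force.

```bash
python3 -m pendant '[[0.4,0,0,-0.02,0],[0.4,0,0,-0.04,0],[0.4,0,0,-0.06,0],[0.4,0,0,-0.06,0],[0.4,0,0,-0.06,0]]'|grep -E "ee_pos|force"
python3 -m pendant '[[0.4,0,0,-0.006,0],[0.4,0,0,-0.006,0],[0.4,0,0,-0.006,0]]'|grep -E "ee_pos|force"
```

```text
ee_pos: [0.5377, 0.1803, 0.0824]
force: [-1.0, -0.3, -1.0]
grip_force: 28.0
ee_pos: [0.5377, 0.1803, 0.0794]
force: [0.1, -0.5, -1.2]
grip_force: 28.0
```

```bash
for i in 1; do python3 -m pendant '[[0.4,0,0,-0.006,0],[0.4,0,0,-0.006,0],[0.4,0,0,-0.006,0]]'|grep -E "ee_pos|force:"; done
python3 - <<'E'
from cell import bot
print(bot.read_state()["force"])
E
python3 -m pendant '[[0.4,0,0,-0.004,0],[0.4,0,0,-0.004,0],[0.4,0,0,-0.004,0]]'|grep -E "ee_pos|force:"
```

```text
ee_pos: [0.5377, 0.1803, 0.0763]
force: [0.3, 0.3, -1.7]
grip_force: 28.0
[ 0.25742289  0.25483628 -1.71580065]
ee_pos: [0.5377, 0.1803, 0.0743]
force: [-0.0, 0.3, -0.6]
grip_force: 28.0
```

```bash
python3 -m pendant '[[0.4,0,0,0,0],[0.4,0,0,0,0]]'|grep -E "force: \["
python3 -m pendant '[[0.4,0,0,-0.004,0],[0.4,0,0,-0.004,0],[0.4,0,0,-0.004,0]]'|grep -E "ee_pos|force: \["
python3 -m pendant '[[0.4,0,0,0,0]]'|grep -E "force: \["
```

```text
force: [-0.3, 0.2, -1.8]
ee_pos: [0.5376, 0.1803, 0.0722]
force: [-0.0, -0.7, -0.5]
force: [-0.2, -0.0, -1.1]
```

```bash
python3 -m pendant '[[0.4,0,0,-0.004,0],[0.4,0,0,-0.004,0],[0.4,0,0,-0.004,0]]'|grep -E "ee_pos|force: \["
python3 -m pendant '[[0.4,0,0,0,0]]'|grep -E "force: \["
python3 -m pendant '[[0.4,0,0,0,0]]'|grep -E "force: \["
```

```text
ee_pos: [0.5377, 0.1803, 0.0702]
force: [-0.8, 0.9, -2.3]
force: [0.6, 0.2, -1.4]
force: [-0.4, 0.4, -1.1]
```

```bash
python3 -m pendant '[[0.4,0,0,-0.004,0],[0.4,0,0,-0.004,0],[0.4,0,0,-0.004,0]]'|grep -E "ee_pos|force: \["
python3 -m pendant '[[0.4,0,0,0,0]]'|grep -E "force: \["
python3 -m pendant '[[0.4,0,0,-0.004,0],[0.4,0,0,-0.004,0],[0.4,0,0,-0.004,0]]'|grep -E "ee_pos|force: \["
python3 -m pendant '[[0.4,0,0,0,0]]'|grep -E "force: \["
```

```text
ee_pos: [0.5377, 0.1803, 0.0683]
force: [0.6, 0.5, 0.1]
force: [0.7, 0.5, -0.1]
ee_pos: [0.5377, 0.1803, 0.0663]
force: [1.1, 0.6, 1.0]
force: [0.6, -0.6, 1.7]
```

The plate took contact at about TCP z = 0.069 and now carries the apple with about 1.5 N to spare. I'll release gradually.

```bash
python3 -m pendant '[[0.32,0,0,0,0],[0.3,0,0,0,0],[0.29,0,0,0,0],[0.28,0,0,0,0],[0.27,0,0,0,0],[0.26,0,0,0,0],[0.24,0,0,0,0],[0.2,0,0,0,0],[0.15,0,0,0,0],[0.1,0,0,0,0],[0.08,0,0,0,0],[0.08,0,0,0,0]]' 20
```

```text
clock: 13.42
ee_pos: [0.5377, 0.1803, 0.0663]
tcp_rot: [-0.056, -3.141, 0.0]
force: [-0.6, 0.1, -0.9]
gripper_width: 0.915
grip_force: 0.0
```

```bash
python3 -m pendant '[[0.08,0,0,0.02,0],[0.08,0,0,0.06,0],[0.08,0,0,0.12,0],[0.08,0,0,0.22,0],[0.08,0,0,0.32,0],[0.3,0,0,0.42,0],[0.5,0,0,0.52,0],[0.8,0,0,0.62,0],[1,0,0,0.66,0],[1,0,0,0.66,0]]' 40
python3 - <<'E'
from h import *
T=bot.camera("top");S=bot.camera("scene")
cv2.imwrite("pics/r5.png",np.hstack([cv2.resize(T["pixels"][130:270,150:310],None,fx=2.5,fy=2.5),cv2.resize(S["pixels"][160:300,240:400],None,fx=2.5,fy=2.5)]))
E
```

```text
clock: 14.68
ee_pos: [0.5377, 0.1803, 0.398]
tcp_rot: [0.056, 3.138, 0.001]
force: [-0.7, -0.3, -1.2]
gripper_width: 0.0
grip_force: 0.0
```

View pics/r5.png

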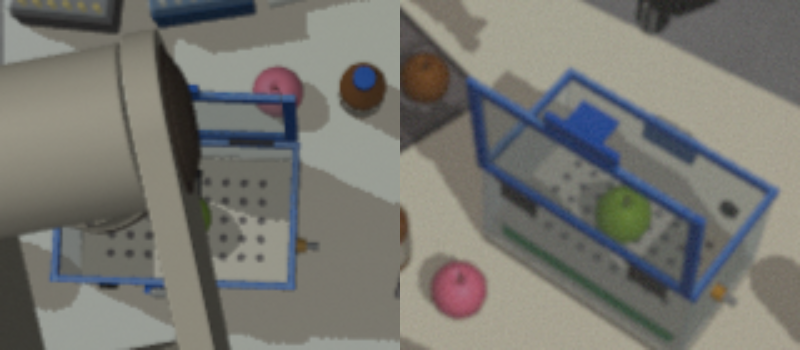

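The apple stands stem up on the plate and the lid is still open. Next I plan the lid arc.

```bash
python3 -m pendant '[[1,0.1,0,0,0],[1,0.2,0,0,0],[1,0.325,-0.01,0,0],[1,0.325,-0.01,0,0],[1,0.325,-0.01,0,0],[1,0.325,-0.01,-0.06,0],[1,0.325,-0.01,-0.12,0],[1,0.325,-0.01,-0.158,0],[1,0.325,-0.01,-0.158,0],[1,0.325,-0.01,-0.158,0]]'
python3 - <<'E'
import numpy as np
from cell import bot
p=bot.read_state()["ee_pos"]; print(p)
hx,hz,hy=.6177,.155,.1769
for th in [1.6,1.45,1.3,1.15,1.0,.85,.7,.55,.4,.3,.2,.13,.08,.04,0]:
    r=.155+.015*np.clip((1.6-th)/1.0,0,1)
    x=hx-r*np.cos(th)+.008*np.sin(th)+.011; z=hz+r*np.sin(th)+.008*np.cos(th)+.014
    y=hy+(hx-x)*.035
    print(th,((np.array([x,y,z])-p)/.5).round(3))
E
```

```text
clock: 16.02
ee_pos: [0.6996, 0.1755, 0.3194]
tcp_rot: [0.056, 3.139, 0.0]
force: [0.1, -0.0, 0.1]
gripper_width: -0.002
grip_force: 0.0
[0.69957955 0.17552844 0.31935091]
1.6 [-0.117  0.001  0.009]
1.45 [-0.164  0.003  0.013]
1.3 [-0.212  0.004  0.011]
1.15 [-0.259  0.006  0.001]
1.0 [-0.306  0.008 -0.016]
0.85 [-0.349  0.009 -0.04 ]
0.7 [-0.389  0.011 -0.071]
0.55 [-0.423  0.012 -0.109]
0.4 [-0.449  0.013 -0.154]
0.3 [-0.462  0.013 -0.185]
0.2 [-0.472  0.014 -0.217]
0.13 [-0.477  0.014 -0.241]
0.08 [-0.479  0.014 -0.258]
0.04 [-0.481  0.014 -0.271]
0 [-0.482  0.014 -0.285]
```

```bash
python3 -m pendant '[[1,-0.04,0,0,0],[1,-0.08,0,0,0],[1,-0.117,0.001,0,0],[1,-0.14,0.002,0,0],[1,-0.164,0.003,0,0],[1,-0.188,0.003,0,0],[1,-0.212,0.004,0,0],[1,-0.236,0.005,0,0],[1,-0.259,0.006,0,0],[1,-0.283,0.007,-0.008,0],[1,-0.306,0.008,-0.017,0],[1,-0.306,0.008,-0.017,0]]'
python3 - <<'E'
from h import *
T=bot.camera("top");S=bot.camera("scene")
cv2.imwrite("pics/l6.png",np.hstack([cv2.resize(T["pixels"][130:270,150:310],None,fx=2.5,fy=2.5),cv2.resize(S["pixels"][130:270,240:400],None,fx=2.5,fy=2.5)]))
E
```

```text
clock: 17.52
ee_pos: [0.5463, 0.1794, 0.3086]
tcp_rot: [-0.056, -3.141, 0.0]
force: [0.9, 0.8, 0.6]
gripper_width: 0.001
grip_force: 0.1
```

View pics/l6.png

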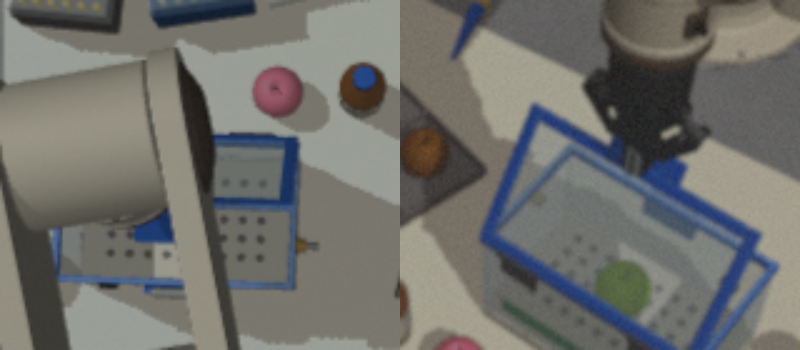

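The lid is at about 60° with the fingertips on the tab. I'll continue the arc down to just above the catch.

```bash
python3 -m pendant '[[1,-0.022,0,-0.01,0],[1,-0.043,0.001,-0.023,0],[1,-0.065,0.002,-0.04,0],[1,-0.083,0.003,-0.056,0],[1,-0.102,0.003,-0.075,0],[1,-0.117,0.004,-0.095,0],[1,-0.132,0.005,-0.118,0],[1,-0.143,0.005,-0.139,0],[1,-0.156,0.005,-0.17,0],[1,-0.166,0.006,-0.202,0],[1,-0.171,0.006,-0.226,0],[1,-0.171,0.006,-0.226,0]]'
```

```text
clock: 19.12
ee_pos: [0.4612, 0.1823, 0.1949]
tcp_rot: [-0.056, -3.139, 0.001]
force: [-1.4, -0.4, 2.3]
gripper_width: 0.0
grip_force: 0.7
```

```bash
python3 -m pendant '[[1,-0.003,0,-0.008,0],[1,-0.005,0,-0.016,0],[1,-0.007,0,-0.022,0],[1,-0.008,0,-0.022,0]]' | grep -E "ee_pos|force: \["
python3 -m pendant '[[1,0,0,-0.006,0],[1,0,0,-0.006,0]]' | grep -E "ee_pos|force: \["
python3 -m pendant '[[1,0,0,-0.006,0],[1,0,0,-0.006,0]]' | grep -E "ee_pos|force: \["
```

```text
ee_pos: [0.4589, 0.1824, 0.1859]
force: [5.5, -0.0, 8.6]
ee_pos: [0.4585, 0.1824, 0.1825]
force: [4.7, -0.1, 5.4]
ee_pos: [0.458, 0.1824, 0.179]
force: [2.2, -0.3, 3.6]
```

```bash
for i in 1; do python3 -m pendant '[[1,0,0,-0.006,0],[1,0,0,-0.006,0]]' | grep -E "ee_pos|force: \["
python3 -m pendant '[[1,0,0,-0.006,0],[1,0,0,-0.006,0]]' | grep -E "ee_pos|force: \["; done
```

```text
ee_pos: [0.4579, 0.1824, 0.1766]
force: [-0.2, -0.7, 13.8]
ee_pos: [0.4581, 0.1825, 0.1759]
force: [-13.3, -3.8, 46.4]
```

The lid is on its hard stop. I'll back off and look.

```bash
python3 -m pendant '[[1,0,0,0.01,0],[1,0,0,0.03,0],[1,0,0,0.08,0],[1,0,0,0.16,0],[1,-0.08,0,0.2,0],[1,-0.16,0.1,0.2,0],[1,-0.16,0.2,0.2,0],[1,-0.16,0.3,0.2,0],[1,-0.16,0.4,0.2,0],[1,-0.16,0.4,0.2,0]]'
python3 - <<'E'
from h import *
T=bot.camera("top");S=bot.camera("scene")
cv2.imwrite("pics/f7.png",np.hstack([cv2.resize(T["pixels"][120:280,120:420],None,fx=1.5,fy=2),cv2.resize(S["pixels"][130:310,150:400],None,fx=1.4,fy=320/180)]))
E
```

```text
clock: 21.88
ee_pos: [0.3769, 0.3847, 0.2718]
tcp_rot: [-0.051, -3.139, 0.001]
force: [-0.3, -0.8, -0.2]
gripper_width: -0.004
grip_force: 0.0
```

View pics/f7.png

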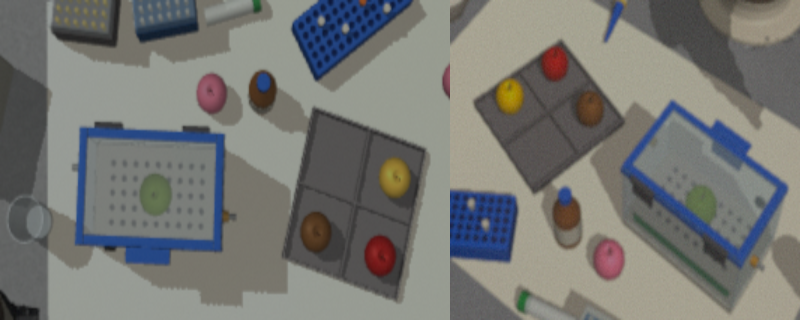

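The lid is shut and latched over the upright green apple. The other apples, the bottle and the beaker stand where they were.

```bash
python3 -c "
from cell import bot; print(bot.sign_off())"
```

```text
the job is handed in; nothing more can be done
None
```

I loaded the green apple stem up onto the chamber's floor plate, pressed the lid down until the catch held it shut, and handed the job in at about 22 s; the final press reached about 46 N at the wrist against the lid's stop, and the other apples, bottle and beaker are still in place.

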